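# Lock the bayonet lid on a field sample canister

### The arm

A 6-joint arm with a two-finger parallel gripper is mounted at the origin on the work surface. World frame = base frame: x ahead of the robot, y to its left, z up, the work surface at z = 0. Lengths are in m, angles in rad, forces in N, time in s.
With the tool pointing down it reaches from about 0.3 to 0.875 m from the base axis. Payload 6.4 kg.
Tool frame: the origin (TCP) lies midway between the tips of the shut fingers; the grasp point (between the pads) lies 19 mm behind it (ctrl.pinch_z is the distance from the TCP to the grasp point, in m); z points along the fingers, y is the line along which they close (so a half turn about z gives the same grasp; the last joint's range is limited). The gripper opens to 85 mm and grips with 20 to 120 N. Pads are 22 mm wide; open, the fingers measure 114 mm over their backs; the gripper's body (76 mm by 85 mm) begins 54 mm behind the grasp point. The pads swing forward as they close: fully open they stand 13 mm farther back than shut.
Start: joints at [-0.206, 0.181, 1.607, -0, 1.354, -0.206], TCP at [0.575, 0, 0.231] pointing down, gripper open.
Joint ranges: [-2.99, 2.99], [-0.89, 2.07], [0.3, 2.58], [-1.14, 4.28], [0, 2.63], [-3.12, 3.12]. Speed limits (rad/s): [2.57, 2.57, 3.01, 3.14, 3.14, 3.14].

### API

Orientations are given as a unit quaternion [w, x, y, z].
In Python, from bench import ctrl gives the robot as it stands.
- The arm moves only by the tool apply_moves, never from a script. Its argument "moves" is a list of rows, each an object with "jaw": the opening, from 0 (shut) to 1 (fully open); "offset": the shift along the tool's x, y, z in mm, a list of three; "rot": the turn, a rotation vector about the tool's x, y, z in degrees, a list of three. In form: [{"jaw": jaw, "offset": [dx, dy, dz], "rot": [ax, ay, az]}, ...]. A call has exactly 5 rows; each row shifts and turns the commanded pose from where the row before left it, along the tool's axes as they then stand; what a row does not reach is not made up. A row lasts 1/8 s, in which the tool goes at most 62.5 mm and 10.7 degrees, less where a joint would pass 70% of its speed; a pose out of reach is approached as far as the arm can. A call is refused whole if a number of a shift passes 62.5 or a number of a turn 10.7, either way. A call with a gripper value outside its range is refused whole. The fingers move at their own pace and stop on an object; the grip force is fixed at half the most. Time passes only in rows, so rows that do not move let the fingers close, or fill a call up. It gives the time, the measured TCP pose, the force, the opening and the grip force at its end, in the units of the state.
- ctrl.get_obs(): the state, without advancing time (a new reading comes with each control period).
- ctrl.camera(name): name is "scene" or "side" or "wrist"; returns (picture, depth): 480x640x3 uint8, red, green, blue; 480x640 float32, m along the optical axis (not along the pixel's ray), 0 where there is no reading.
- ctrl.camera_params(name): a dict with "K" (3x3 intrinsics, pixels), "cam_to_world" (4x4, takes a point from camera to world coordinates); the wrist camera has in their place "mount" (4x4, takes a point from camera to tool coordinates, whose origin is the TCP and whose axes are the flange's). Camera axes: x right, y down, z forward; pixel columns grow to the right and rows downward; lengths in m; the calibration is good to about 2 mm. The wrist camera is an equidistant fisheye: a pixel r from the principal point sees the ray r / f radians off the axis. A picture is of the moment at which its call begins: read the wrist's pose just before it. camera_params takes no time and is no camera call.
- ctrl.hand_in(): hands the job in; it is judged then, once.
Trained networks look in the newest picture that a camera, given by its name, has taken for a name from the list of things; names that differ only in an ending like _2 or _b are one class to them, and where a whole thing is asked for, a point or a joint stands for the part that bears it (a point fixed in the world has none). Each returns a list of dicts, best first, with "score" (0 to 1); they miss things now and then, are a little off and sometimes report something else, mostly with a low value. They report only what shows in the picture. A call takes as long as a camera call. They do not tell look-alikes from the thing itself.
- ctrl.outline_of(camera, target): "region" (480x640 bool, what is visible of it) and "position" ([column, row] in pixels, amid what is visible of it).
The state is a dict: "time_s": time; "q": joint angles; "dq": joint speeds; "joint_efforts": joint torques, N m; "eef_pos": TCP position; "eef_rot": TCP orientation; "wrist_force": force on the tool from outside, world axes, zero at the start; "torque": the same for the moment, N m; "opening": opening from 0.0 (shut) to 1.0 (fully open); "grasp_force": force on a finger pad.
Only numpy, scipy, OpenCV 4.12 (cv2) and the standard library are available. Lean on these libraries where they do the work, as an engineer would, in place of code of your own. Each camera call takes 0.05 s, during which the arm holds its last target. There are 200 camera calls.

### The job

Close the sample canister: pick up the lid by its red bar, lower it into the canister's mouth so that its two steel lugs drop through the collar's slots, then twist it clockwise (seen from above) under the collar's ramps until it is tight against the stop, and let go. Feel for the slots with light pressure and never force the lid; leave the tube rack, the bottle and the dishes where they are.

Things in the scene. Friction and masses are not known exactly. Their poses are not given: they have to be found in the camera images.
- lid: Loose lid standing upright on the bench, 0.2 to 0.3 kg: a white plug 77 mm across, 26 mm high (71 mm across at the bottom, full width from 4 mm up), with a red bar on top along the lid's x. Half a turn gives the same lid. Origin: centre of the underside, z up.
- lid_grip (a point): Centre of the lid's red bar, on the lid's axis, 45 mm above its underside, 19 mm above the white top and below the bar's top: where to pinch it. The bar is 70 mm long (x) and 14 mm thick (y), 38 mm high.
- lid_lug (a point): Middle of one of the lid's two steel lugs, at +x; the other is opposite, at -x, both under the ends of the bar. They reach out to 46 mm from the lid's axis, are 12 mm wide (y) and lie 8 to 13 mm above the lid's underside.
- canister: Blue round canister, 120 mm across and 120 mm high, on a 150 mm square foot plate bolted to the bench: it does not move. Origin: centre of its underside. Its x axis goes through two orange marks on its rim. In its mouth is a steel collar; inside, a level black seal plate with an orange centre.
- mouth (a point): Centre of the collar's top face, 120 mm above the bench; axes as the canister's. The collar's hole is 80 mm across; its 8 mm lip has two opposite slots 16 mm wide for the lugs. Seen from above they lie 6 to 40 degrees counter-clockwise of the orange marks (+x, -x), by an unknown angle: look or feel. With the lugs lying on the lip the bar's centre is 37 mm above this point.
- seat (a point): Centre of the unpressed seal plate, 22.5 mm below the mouth. A lid dropped through the slots stands on it, its bar's centre 22.5 mm above the mouth. It then turns only clockwise: 43 degrees to a hard stop (39 to 47, by where the lugs lie in the slots). From about 17 to 40 degrees ramps draw it down 3 mm, then level. Turning takes under 1 N m; it stays where it is left.
- seal (a joint): How far the sprung seal plate is pressed down, in m: 0 with no lid or a loose lid, about 0.003 when the lid is locked at its stop. Spring force 3.5 N at 0, about 12.5 N at 0.003.
- rack_center (a point): Centre of a green tube rack, 85 x 120 mm, 35 mm high (tube caps to 44 mm), loose; to be left alone.
- bottle_center (a point): Centre of a small reagent bottle with a red cap, 42 mm across, 85 mm high, loose; to be left alone.
- dishes_center (a point): Centre of two stacked clear culture dishes, 90 mm across, 32 mm high together, loose; to be left alone.
Mind the look-alikes: they are no part of the job. Of the things that look like the lid, the largest one is meant.

How it is judged:
By the outcome, as a careful person would: the job done as asked, in the order asked, and still so for the second after the job is handed in, with the robot touching nothing.
It also fails if it takes over 72 s, if anything falls off the work surface, if the arm or the gripper's body presses on something with over 40 N, if the wrist force passes 120 N, or if a joint passes its speed limit or range.

## Working session

There is one attempt and no reset: what is moved stays moved. The work goes in short steps, Python scripts to look and compute and a tool call to move; the robot and the scene stay as the last step left them, time stands still between calls to the robot, and variables do not carry over. Pictures are saved under pics/ and viewed, at most 10 in all, crops included, and the job is handed in when it is done.

Besides the shell and the picture viewer there is one more tool, called as a command line: name --argument value ..., lists and objects as JSON in quotes. apply_moves: Moves the arm, as the interface text tells. Its arguments: {"type":"object","properties":{"moves":{"type":"array"}},"required":["moves"]}

```bash
mkdir -p pics; ls
python3 - <<'E'
from bench import ctrl
import cv2,numpy as np
o=ctrl.get_obs();print(o['time_s'],o['eef_pos'],o['eef_rot'],ctrl.pinch_z)
for n in ("scene","side"):
    p,d=ctrl.camera(n);cv2.imwrite(f"pics/{n}0.png",p[:,:,::-1]);np.savez(f"pics/{n}0.npz",p=p,d=d)
    P=ctrl.camera_params(n);print(n,P)
    for t in("lid","lid_grip","canister","mouth"):
        for r in ctrl.outline_of(n,t)[:5]:
            m=r['region'];z=np.where(m&(d>0))
            pts=np.c_[z[1],z[0],np.ones(len(z[0]))]@np.linalg.inv(P['K']).T*d[z][:,None]
            w=pts@P['cam_to_world'][:3,:3].T+P['cam_to_world'][:3,3]
            print(n,t,round(r['score'],2),r['position'],m.sum(),np.round(np.percentile(w,[3,50,97],axis=0),3).tolist() if len(w) else '')
print(ctrl.camera_params("wrist"))
E
```

```text
pics
0.0 [5.74431280e-01 1.55268365e-04 2.30368993e-01] [-7.38768032e-04  7.07100423e-01  7.07112582e-01 -4.93200120e-04] 0.0187
scene {'K': array([[484.03843194,   0.        , 322.19940328],
       [  0.        , 484.03843194, 235.92861324],
       [  0.        ,   0.        ,   1.        ]]), 'cam_to_world': array([[ 0.84012025,  0.45656082, -0.29283133,  0.90917415],
       [ 0.54236935, -0.70136683,  0.46251493, -0.55296837],
       [ 0.00578401, -0.54739089, -0.83685707,  1.06836687],
       [ 0.        ,  0.        ,  0.        ,  1.        ]])}
scene lid 0.95 [297.1, 255.6] 487 [[0.494, -0.085, 0.002], [0.526, -0.063, 0.021], [0.551, -0.024, 0.051]]
scene lid 0.76 [285.0, 297.1] 961 [[0.532, -0.208, 0.001], [0.571, -0.179, 0.029], [0.602, -0.136, 0.066]]
scene lid 0.71 [244.3, 274.5] 496 [[0.414, -0.204, 0.004], [0.445, -0.181, 0.022], [0.467, -0.152, 0.051]]
scene lid_grip 0.7 [295.9, 257.2] 372 [[0.502, -0.084, 0.011], [0.529, -0.064, 0.022], [0.55, -0.036, 0.051]]
scene lid_grip 0.66 [245.7, 274.6] 479 [[0.416, -0.204, 0.005], [0.445, -0.18, 0.022], [0.467, -0.151, 0.051]]

[... 1763 characters left out ...]
8.9] 1305 [[0.528, -0.211, 0.005], [0.556, -0.182, 0.027], [0.597, -0.143, 0.065]]
side mouth 0.75 [248.2, 233.1] 4848 [[0.428, 0.051, 0.005], [0.481, 0.096, 0.073], [0.557, 0.182, 0.122]]
{'K': array([[371.64829954,   0.        , 315.86473756],
       [  0.        , 371.64829954, 239.83015421],
       [  0.        ,   0.        ,   1.        ]]), 'mount': array([[ 1.09917314e-04, -9.57500487e-01, -2.88431631e-01,
         7.47237447e-02],
       [ 9.99999828e-01, -6.10454503e-05,  5.83737445e-04,
         6.78901631e-04],
       [-5.76536326e-04, -2.88431645e-01,  9.57500315e-01,
        -1.42920128e-01],
       [ 0.00000000e+00,  0.00000000e+00,  0.00000000e+00,
         1.00000000e+00]])}
```

Run:
```python
import cv2
a=cv2.imread("pics/scene0.png")[150:350,190:430];b=cv2.imread("pics/side0.png")[170:370,190:430]
cv2.imwrite("pics/crop0.png",cv2.resize(cv2.vconcat([a,b])if 0 else cv2.hconcat([a,b]),(800,333),interpolation=cv2.INTER_CUBIC))
```

```text
(no output)
```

View pics/scene0.png

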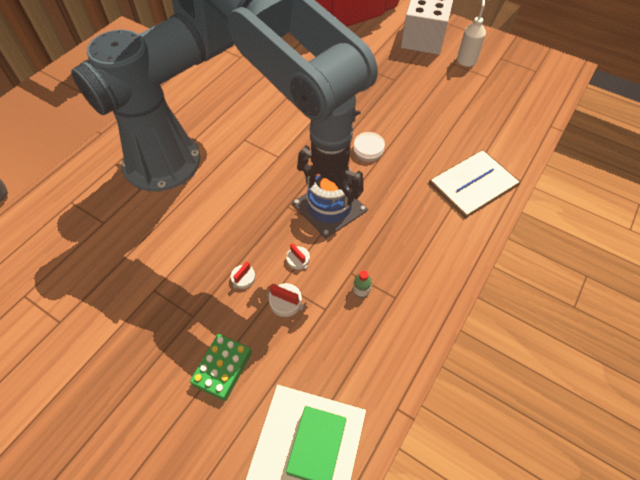

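View pics/crop0.png

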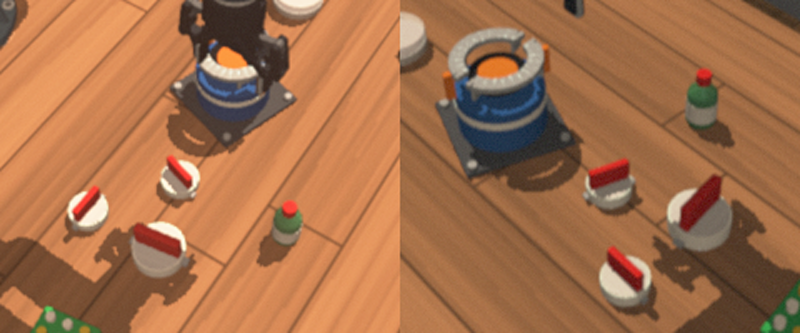

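```bash
cat > h.py <<'E'
import numpy as np,cv2
from bench import ctrl
from scipy.spatial.transform import Rotation as R
def cloud(d,P,cam,eef=None):
    v,u=np.mgrid[:480,:640].astype(float);K=P['K']
    x=(u-K[0,2])/K[0,0];y=(v-K[1,2])/K[1,1]
    if cam=="wrist":
        r=np.hypot(x,y);k=np.tan(np.minimum(r,1.5))/np.maximum(r,1e-9);x=x*k;y=y*k
        T=np.eye(4);T[:3,:3]=R.from_quat(np.roll(eef[1],-1)).as_matrix();T[:3,3]=eef[0];T=T@P['mount']
    else:T=P['cam_to_world']
    c=np.stack([x,y,np.ones_like(x)],-1)*d[...,None]
    return c@T[:3,:3].T+T[:3,3]
def snap(cam,name=None):
    o=ctrl.get_obs();p,d=ctrl.camera(cam)
    if name:cv2.imwrite(f"pics/{name}.png",p[:,:,::-1])
    return p,d,cloud(d,ctrl.camera_params(cam),cam,(o['eef_pos'],o['eef_rot']))
def red(p):
    p=p.astype(int);return (p[...,0]>90)&(p[...,1]<0.4*p[...,0])&(p[...,2]<0.4*p[...,0])
def orange(p):
    h=cv2.cvtColor(p,cv2.COLOR_RGB2HSV).astype(int);return (h[...,0]>6)&(h[...,0]<18)&(h[...,1]>200)&(h[...,2]>120)
E
python3 - <<'E'
from h import *
def bar(p,d,w,n):
    m=red(p)&(d>0)&(np.hypot(w[...,0]-.566,w[...,1]+.177)<.06)&(w[...,2]>.03)&(w[...,2]<.075)
    rt=w[m];
    t=rt[rt[:,2]>np.percentile(rt[:,2],99)-.004]
    (c,s,a)=cv2.minAreaRect((t[:,:2]*1000).astype(np.float32))
    print(n,len(rt),len(t),'top z',np.percentile(rt[:,2],98).round(4),c,s,a, 'med',np.median(rt,0).round(4))
    if s[0]<s[1]:a+=90
    print(' long axis deg',a)
def can(p,d,w,n):
    m=(d>0)&(np.hypot(w[...,0]-.5,w[...,1]-.115)<.09)&(w[...,2]>.114)&(w[...,2]<.127)
    q=w[m];g=p[m].astype(int);grey=(g.max(1)-g.min(1)<40)&(g.min(1)>70);q=q[grey]
    from scipy.optimize import least_squares
    # robust: ring 40..60 wide -> minEnclosingCircle
    (cc,r)=cv2.minEnclosingCircle((q[:,:2]*1000).astype(np.float32));print(n,'can',len(q),cc,r,'z',np.median(q[:,2]))
    o=orange(p)&(d>0)&(np.hypot(w[...,0]-.5,w[...,1]-.115)<.09)&(w[...,2]>.06)
    k,l,st,ce=cv2.connectedComponentsWithStats(o.astype(np.uint8))
    for i in range(1,k):
        if st[i,4]>5:print('  or',ce[i].round(),st[i,4],np.median(w[l==i],0).round(4))
for n in("scene","side"):
    f=np.load(f"pics/{n}0.npz");p,d=f['p'],f['d'];w=cloud(d,ctrl.camera_params(n),n)
    bar(p,d,w,n);can(p,d,w,n)
p,d,w=snap("wrist","wrist0");np.savez("pics/w0.npz",p=p,d=d,w=w);bar(p,d,w,"wrist");can(p,d,w,"wrist")
E
```

```text
scene 253 85 top z 0.0668 (566.98046875, -174.86851501464844) (65.33015441894531, 11.477875709533691) 6.004486083984375 med [ 0.5662 -0.1765  0.059 ]
 long axis deg 6.004486083984375
scene can 152 (513.63623046875, 101.29092407226562) 47.66041564941406 z 0.12028406895459803
side 357 113 top z 0.0662 (563.3345336914062, -177.4024200439453) (65.15386962890625, 11.454605102539062) 9.944931030273438 med [ 0.5584 -0.1799  0.0567]
 long axis deg 9.944931030273438
side can 931 (501.1200256347656, 124.07816314697266) 61.25481414794922 z 0.11984440850356504
  or [277. 199.] 7 [0.5643 0.1026 0.1146]
  or [248. 210.] 196 [0.5049 0.1319 0.0981]
  or [278. 209.] 8 [0.5632 0.1036 0.0855]
  or [219. 221.] 44 [0.4383 0.1442 0.0999]
wrist 688 646 top z 0.0657 (566.32177734375, -172.04896545410156) (68.58576202392578, 14.022806167602539) 8.198419570922852 med [ 0.5667 -0.1704  0.064 ]
 long axis deg 8.198419570922852
wrist can 1472 (501.8233337402344, 127.53705596923828) 60.11536407470703 z 0.12019712349795217
  or [216.  65.] 3473 [0.5017 0.1279 0.0982]
  or [131.  44.] 79 [0.4377 0.1493 0.1152]
  or [297.  85.] 167 [0.5629 0.1071 0.1153]
```

View pics/wrist0.png

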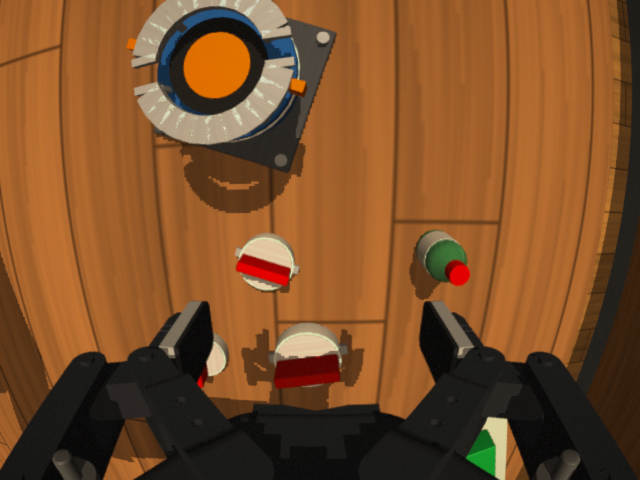

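```bash
python3 - <<'E'
from h import *
f=np.load("pics/w0.npz");p,d,w=f['p'],f['d'],f['w']
x,y,z=[w[...,i] for i in range(3)]
# collar top ring mask, fit outer+inner circles via centre from marks & orange disc
c0=np.array([.5018,.1275])
best=None
m=(d>0)&(np.abs(z-.120)<.004)
for it in range(1):
    X=x-c0[0];Y=y-c0[1];r=np.hypot(X,Y);a=np.degrees(np.arctan2(Y,X))
    for b in range(-180,180,3):
        s=(a>=b)&(a<b+3)&(r>.042)&(r<.047)&(d>0)
        if s.sum():
            t=np.median(z[s]);print(b+1.5,s.sum(),round(float(t),4),round(float((np.abs(z[s]-.12)<.004).mean()),2)) if (np.abs(z[s]-.12)<.004).mean()<.8 else 0
E
python3 - <<'E'
import cv2
a=cv2.imread("pics/wrist0.png")[0:160,110:345];cv2.imwrite("pics/crop1.png",cv2.resize(a,None,fx=3,fy=3,interpolation=cv2.INTER_CUBIC))
E
```

```text
-175.5 1 0.0762 0.0
-169.5 2 0.0753 0.0
-166.5 3 0.0756 0.0
-163.5 18 0.12 0.78
-157.5 26 0.1203 0.77
-154.5 33 0.1189 0.55
-151.5 27 0.1197 0.7
-148.5 26 0.1197 0.69
-145.5 32 0.1199 0.69
-142.5 31 0.1196 0.61
-139.5 35 0.1193 0.6
-136.5 32 0.1195 0.62
-133.5 27 0.1199 0.67
-130.5 30 0.1199 0.73
-127.5 29 0.1203 0.72
10.5 16 0.0755 0.0
13.5 19 0.0753 0.0
16.5 30 0.0762 0.3
19.5 51 0.1157 0.49
22.5 50 0.0999 0.44
25.5 40 0.1193 0.6
28.5 37 0.1199 0.68
55.5 28 0.1198 0.75
58.5 36 0.1199 0.72
61.5 33 0.1202 0.7
64.5 35 0.1197 0.63
67.5 32 0.1196 0.56
70.5 32 0.1197 0.66
73.5 24 0.1196 0.58
76.5 25 0.1198 0.68
79.5 27 0.1198 0.63
82.5 18 0.12 0.72
85.5 21 0.1199 0.76
88.5 17 0.1201 0.76
127.5 23 0.1199 0.78
175.5 19 0.1172 0.63
```

View pics/crop1.png

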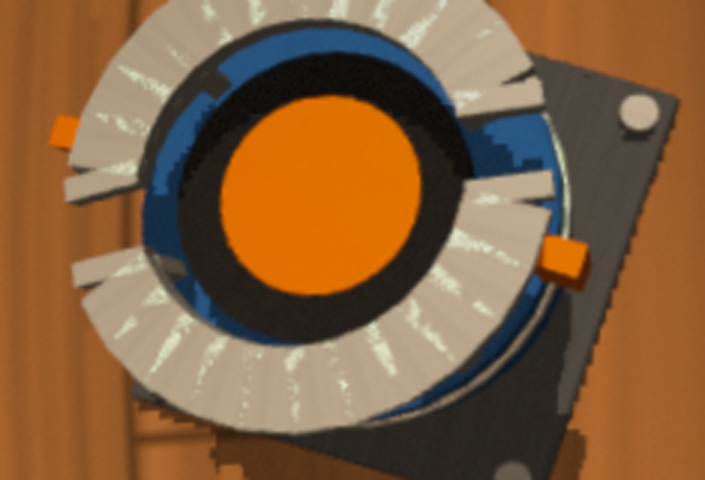

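apply_moves --moves '[{"jaw": 1,"offset": [-30,0,0],"rot": [0,0,10.5]},{"jaw": 1,"offset": [-30,0,0],"rot": [0,0,10.5]},{"jaw": 1,"offset": [-25,0,0],"rot": [0,0,10.5]},{"jaw": 1,"offset": [-10,0,0],"rot": [0,0,10.5]},{"jaw": 1,"offset": [0,0,0],"rot": [0,0,10.5]}]'

```text
time_s: 1.18
eef_pos: [0.5551, -0.0923, 0.2314]
eef_rot: [0.0, 0.948, 0.318, -0.0]
wrist_force: [0.7, 0.1, 0.4]
opening: 1.0
grasp_force: 0.0
```

Run:
```python
from h import *
P=ctrl.camera_params("wrist")
f=np.load("pics/w0.npz");w=f['w']
T=np.eye(4);q=np.array([-7.38768032e-04,7.07100423e-01,7.07112582e-01,-4.93200120e-04]);T[:3,:3]=R.from_quat(np.roll(q,-1)).as_matrix();T[:3,3]=[.57443,.000155,.23037];T=T@P['mount']
def proj(u,v,z):
    K=P['K'];x=(u-K[0,2])/K[0,0];y=(v-K[1,2])/K[1,1];r=np.hypot(x,y);k=np.tan(r)/r
    c=T[:3,:3]@np.array([x*k,y*k,1]);return T[:3,3]+c*(z-T[2,3])/c[2]
pts=[proj(110+a/3,b/3,.12)[:2] for a,b in [(532,70),(548,207),(70,165),(85,290),(455,118),(462,188),(138,185),(142,248)]]
print(np.round(pts,4))
c=[.5018,.1275]
for q in pts:print(np.degrees(np.arctan2(*(q-c)[::-1])).round(1),np.hypot(*(q-c)).round(4))
```

```text
[[0.5545 0.151 ]
 [0.5582 0.118 ]
 [0.4412 0.1388]
 [0.4456 0.1066]
 [0.5372 0.1399]
 [0.5389 0.123 ]
 [0.4601 0.131 ]
 [0.4613 0.1151]]
24.0 0.0577
-9.6 0.0572
169.4 0.0616
-159.6 0.0599
19.3 0.0375
-6.9 0.0373
175.3 0.0419
-163.0 0.0424
```

apply_moves --moves '[{"jaw": 1,"offset": [0,10,0],"rot": [0,0,10]},{"jaw": 1,"offset": [0,10,0],"rot": [0,0,10]},{"jaw": 1,"offset": [0,20,10],"rot": [0,0,9]},{"jaw": 1,"offset": [-2,28,20],"rot": [0,0,0]},{"jaw": 1,"offset": [-2,14,10],"rot": [0,0,0]}]'

```text
time_s: 1.8
eef_pos: [0.5739, -0.1702, 0.1901]
eef_rot: [-0.0, 0.997, 0.074, -0.001]
wrist_force: [-0.1, 0.8, -0.1]
opening: 1.002
grasp_force: 0.0
```

```bash
cat >> h.py <<'E'
def bar(p,d,w,c):
    m=red(p)&(d>0)&(np.hypot(w[...,0]-c[0],w[...,1]-c[1])<.06)&(w[...,2]>.03)
    rt=w[m];zt=np.percentile(rt[:,2],95);t=rt[rt[:,2]>zt-.004]
    (cc,s,a)=cv2.minAreaRect((t[:,:2]*1000).astype(np.float32))
    if s[0]<s[1]:a+=90
    print('bar',len(rt),len(t),'ztop',zt.round(4),np.round(cc,1),np.round(s,1),'long deg',round(a,1),'mean',t.mean(0).round(4))
E
python3 - <<'E'
from h import *
o=ctrl.get_obs();print(o['eef_pos'],o['eef_rot'])
p,d,w=snap("wrist","wrist1");bar(p,d,w,(.566,-.174))
m=(d>0)&(np.hypot(w[...,0]-.566,w[...,1]+.174)<.06)&(abs(w[...,2]-.026)<.004);t=w[m]
(c,r)=cv2.minEnclosingCircle((t[:,:2]*1000).astype(np.float32));print(c,r,len(t))
E
```

```text
[ 0.57386439 -0.17023772  0.19010063] [-3.58117373e-04  9.97276281e-01  7.37525960e-02 -6.67849143e-04]
bar 1590 1492 ztop 0.0652 [ 566.6 -172.1] [69.3 13.1] long deg 9.0 mean [ 0.5681 -0.172   0.0639]
(566.1300659179688, -172.42530822753906) 38.89296340942383 4577
```

View pics/wrist1.png

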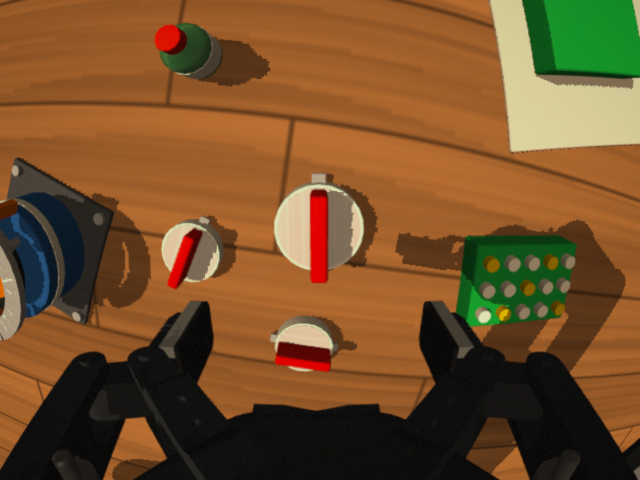

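apply_moves --moves '[{"jaw": 1,"offset": [-8,1,45],"rot": [0,0,0]},{"jaw": 1,"offset": [0,0,45],"rot": [0,0,-0.5]},{"jaw": 1,"offset": [0,0,40],"rot": [0,0,0]},{"jaw": 1,"offset": [0,0,20],"rot": [0,0,0]},{"jaw": 1,"offset": [0,0,9],"rot": [0,0,0]}]'

```text
time_s: 2.48
eef_pos: [0.5666, -0.1712, 0.0319]
eef_rot: [-0.0, 0.997, 0.079, -0.0]
wrist_force: [-0.4, 0.8, 0.3]
opening: 1.001
grasp_force: 0.0
```

apply_moves --moves '[{"jaw": 0.5,"offset": [0,0,0],"rot": [0,0,0]},{"jaw": 0.2,"offset": [0,0,0],"rot": [0,0,0]},{"jaw": 0,"offset": [0,0,0],"rot": [0,0,0]},{"jaw": 0,"offset": [0,0,0],"rot": [0,0,0]},{"jaw": 0,"offset": [0,0,0],"rot": [0,0,0]}]'

```text
time_s: 3.1
eef_pos: [0.5673, -0.172, 0.0333]
eef_rot: [0.0, 0.997, 0.078, 0.001]
wrist_force: [0.9, -0.3, 5.6]
opening: 0.155
grasp_force: 60.0
```

apply_moves --moves '[{"jaw": 0,"offset": [0,0,-15],"rot": [0,0,0]},{"jaw": 0,"offset": [0,0,-40],"rot": [0,0,0]},{"jaw": 0,"offset": [0,-10,-50],"rot": [0,0,0]},{"jaw": 0,"offset": [0,-30,-40],"rot": [0,0,0]},{"jaw": 0,"offset": [0,-40,-5],"rot": [0,0,0]}]'

```text
time_s: 3.72
eef_pos: [0.5558, -0.093, 0.1867]
eef_rot: [0.001, 0.997, 0.078, 0.003]
wrist_force: [0.1, 0.3, -2.9]
opening: 0.156
grasp_force: 59.1
```

apply_moves --moves '[{"jaw": 0,"offset": [-5,-50,0],"rot": [0,0,0]},{"jaw": 0,"offset": [-5,-50,0],"rot": [0,0,0]},{"jaw": 0,"offset": [-5,-35,0],"rot": [0,0,0]},{"jaw": 0,"offset": [-5,-15,0],"rot": [0,0,0]},{"jaw": 0,"offset": [0,0,0],"rot": [0,0,0]}]'

```text
time_s: 4.35
eef_pos: [0.5103, 0.0529, 0.1824]
eef_rot: [0.0, 0.997, 0.079, -0.0]
wrist_force: [0.4, 0.2, -2.7]
opening: 0.157
grasp_force: 59.0
```

Run:
```python
from h import *
o=ctrl.get_obs();print(o['time_s'],o['eef_pos'],o['eef_rot'],o['wrist_force'],o['torque'],o['opening'],o['grasp_force'])
p,d,w=snap("wrist","wrist2");np.savez("pics/w2.npz",p=p,d=d,w=w)
bar(p,d,w,o['eef_pos'])
k=orange(p)&(d>0)&(np.hypot(w[...,0]-.5,w[...,1]-.127)<.09)&(w[...,2]>.06)
n,l,st,ce=cv2.connectedComponentsWithStats(k.astype(np.uint8))
for i in range(1,n):
    if st[i,4]>5:print('  or',ce[i].round(),st[i,4],np.median(w[l==i],0).round(4))
```

```text
4.35 [0.51033972 0.05292369 0.18242421] [ 1.42540165e-04  9.96856588e-01  7.92269277e-02 -1.26191766e-04] [ 0.38202761  0.19269994 -2.72310262] [ 0.01217842 -0.02850448 -0.00026023] 0.15703740628721602 58.965561389923096
bar 6440 5617 ztop 0.2142 [512.3  54.5] [64.7 13.7] long deg 9.1 mean [0.5164 0.0551 0.2133]
  or [239. 157.] 253 [0.5631 0.1071 0.1152]
  or [204. 243.] 4412 [0.5021 0.1277 0.0982]
  or [164. 333.] 70 [0.4376 0.1495 0.1153]
```

View pics/wrist2.png

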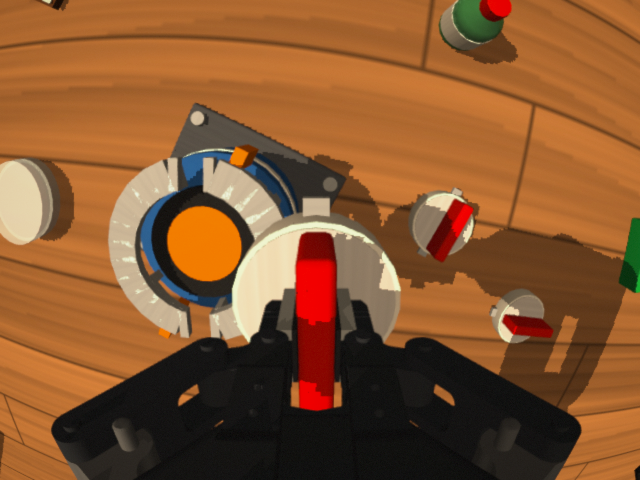

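Run:
```python
from h import *
c=np.array([.501,.1276])
for f in("w0","w2"):
    g=np.load(f"pics/{f}.npz");p,d,w=g['p'].astype(int),g['d'],g['w']
    X=w[...,0]-c[0];Y=w[...,1]-c[1];r=np.hypot(X,Y);a=np.degrees(np.arctan2(Y,X))
    m=(d>0)&(abs(w[...,2]-.12)<.0025)&(r>.041)&(r<.056)&(p.max(2)-p.min(2)<60)&(p.min(2)>100)
    for s in(0,180):
        b=(a-6-s+180)%360-180
        L=r*np.sin(np.radians(b))   # lateral distance from line at 6 deg
        v=m&(abs(b)<40);q=L[v];print(f,s,v.sum(),'lower edge',np.sort(q[q<0])[-8:].round(4)[[0,4,7]],'upper',np.sort(q[q>0])[:8].round(4)[[0,3,7]])
P=w=None
```

```text
w0 0 1542 lower edge [-0.0074 -0.0072 -0.007 ] upper [0.0087 0.0089 0.0091]
w0 180 1220 lower edge [-0.0087 -0.0085 -0.0083] upper [0.0078 0.0079 0.0081]
w2 0 2104 lower edge [-0.007  -0.0069 -0.0068] upper [0.0087 0.0089 0.009 ]
w2 180 1219 lower edge [-0.0084 -0.0082 -0.0077] upper [0.0078 0.0083 0.0084]
```

apply_moves --moves '[{"jaw": 0,"offset": [3,-35,0],"rot": [0,0,1]},{"jaw": 0,"offset": [0,-25,0],"rot": [0,0,1]},{"jaw": 0,"offset": [0,-14,0],"rot": [0,0,0.9]},{"jaw": 0,"offset": [0,0,0],"rot": [0,0,0]},{"jaw": 0,"offset": [0,0,0],"rot": [0,0,0]}]'

```text
time_s: 5.03
eef_pos: [0.5037, 0.1249, 0.1823]
eef_rot: [0.0, 0.999, 0.053, 0.0]
wrist_force: [-0.9, 0.2, -2.0]
opening: 0.154
grasp_force: 59.3
```

apply_moves --moves '[{"jaw": 0,"offset": [-2,-2.5,10],"rot": [0,0,-0.3]},{"jaw": 0,"offset": [0,0,10],"rot": [0,0,0]},{"jaw": 0,"offset": [0,0,5],"rot": [0,0,0]},{"jaw": 0,"offset": [0,0,0],"rot": [0,0,0]},{"jaw": 0,"offset": [0,0,0],"rot": [0,0,0]}]'

```text
time_s: 5.65
eef_pos: [0.5011, 0.1285, 0.1575]
eef_rot: [0.0, 0.998, 0.056, 0.0]
wrist_force: [-0.0, -0.5, -3.1]
opening: 0.155
grasp_force: 59.3
```

apply_moves --moves '[{"jaw": 0,"offset": [0,0,2],"rot": [0,0,0]},{"jaw": 0,"offset": [0,0,2],"rot": [0,0,0]},{"jaw": 0,"offset": [0,0,2],"rot": [0,0,0]},{"jaw": 0,"offset": [0,0,2],"rot": [0,0,0]},{"jaw": 0,"offset": [0,0,0],"rot": [0,0,0]}]'

```text
time_s: 6.28
eef_pos: [0.5011, 0.1284, 0.1493]
eef_rot: [0.0, 0.998, 0.056, 0.0]
wrist_force: [0.6, -0.5, -2.1]
opening: 0.152
grasp_force: 59.3
```

apply_moves --moves '[{"jaw": 0,"offset": [0,0.5,1],"rot": [0,0,0]},{"jaw": 0,"offset": [0,0,1],"rot": [0,0,0]},{"jaw": 0,"offset": [0,0,1],"rot": [0,0,0]},{"jaw": 0,"offset": [0,0,1],"rot": [0,0,0]},{"jaw": 0,"offset": [0,0,0],"rot": [0,0,0]}]'

```text
time_s: 6.9
eef_pos: [0.5012, 0.1279, 0.1453]
eef_rot: [0.0, 0.998, 0.056, 0.0]
wrist_force: [2.2, -0.5, -2.2]
opening: 0.152
grasp_force: 59.3
```

apply_moves --moves '[{"jaw": 0,"offset": [0.7,0,1],"rot": [0,0,0]},{"jaw": 0,"offset": [0,0,1],"rot": [0,0,0]},{"jaw": 0,"offset": [0,0,1],"rot": [0,0,0]},{"jaw": 0,"offset": [0,0,0],"rot": [0,0,0]},{"jaw": 0,"offset": [0,0,0],"rot": [0,0,0]}]'

```text
time_s: 7.52
eef_pos: [0.5014, 0.1281, 0.1421]
eef_rot: [-0.0, 0.998, 0.056, -0.0]
wrist_force: [0.6, -0.8, -2.8]
opening: 0.154
grasp_force: 59.2
```

apply_moves --moves '[{"jaw": 0,"offset": [0,0,2],"rot": [0,0,0]},{"jaw": 0,"offset": [0,0,2],"rot": [0,0,0]},{"jaw": 0,"offset": [0,0,2],"rot": [0,0,0]},{"jaw": 0,"offset": [0,0,2],"rot": [0,0,0]},{"jaw": 0,"offset": [0,0,0],"rot": [0,0,0]}]'

```text
time_s: 8.15
eef_pos: [0.5015, 0.128, 0.134]
eef_rot: [0.0, 0.998, 0.056, -0.0]
wrist_force: [1.6, -0.4, -2.5]
opening: 0.155
grasp_force: 59.2
```

apply_moves --moves '[{"jaw": 0,"offset": [0,0,1],"rot": [0,0,0]},{"jaw": 0,"offset": [0,0,1],"rot": [0,0,0]},{"jaw": 0,"offset": [0,0,1],"rot": [0,0,0]},{"jaw": 0,"offset": [0,0,0],"rot": [0,0,0]},{"jaw": 0,"offset": [0,0,0],"rot": [0,0,0]}]'

```text
time_s: 8.78
eef_pos: [0.5016, 0.1281, 0.1313]
eef_rot: [-0.0, 0.998, 0.056, -0.0]
wrist_force: [-0.3, 0.3, -2.6]
opening: 0.152
grasp_force: 59.3
```

apply_moves --moves '[{"jaw": 0,"offset": [0,0,0.5],"rot": [0,0,0]},{"jaw": 0,"offset": [0,0,0.5],"rot": [0,0,0]},{"jaw": 0,"offset": [0,0,0],"rot": [0,0,0]},{"jaw": 0,"offset": [0,0,0],"rot": [0,0,0]},{"jaw": 0,"offset": [0,0,0],"rot": [0,0,0]}]'

```text
time_s: 9.4
eef_pos: [0.5017, 0.1281, 0.1305]
eef_rot: [0.0, 0.998, 0.056, 0.0]
wrist_force: [-0.9, -0.1, 2.2]
opening: 0.15
grasp_force: 59.9
```

apply_moves --moves '[{"jaw": 0,"offset": [0,0,0],"rot": [0,0,3]},{"jaw": 0,"offset": [0,0,0],"rot": [0,0,3]},{"jaw": 0,"offset": [0,0,0],"rot": [0,0,3]},{"jaw": 0,"offset": [0,0,0],"rot": [0,0,3]},{"jaw": 0,"offset": [0,0,0],"rot": [0,0,3]}]'

```text
time_s: 10.02
eef_pos: [0.5022, 0.128, 0.1306]
eef_rot: [0.0, 0.997, -0.076, 0.001]
wrist_force: [0.8, -0.3, 0.3]
opening: 0.155
grasp_force: 59.8
```

```bash
cat > s.py <<'E'
from bench import ctrl;import numpy as np
o=ctrl.get_obs();e=o['eef_rot'];print(o['time_s'],o['eef_pos'].round(4),'yaw',np.degrees(2*np.arctan2(e[2],e[1])).round(2),np.round(o['wrist_force'],2),np.round(o['torque'],3),round(o['opening'],3),'q6',o['q'][5].round(3))
E
python3 s.py
```

```text
10.025 [0.5022 0.128  0.1306] yaw -8.69 [ 0.84 -0.25  0.28] [-0.095 -0.002  0.007] 0.155 q6 1.743
```

apply_moves --moves '[{"jaw": 0,"offset": [0,0,0.1],"rot": [0,0,3]},{"jaw": 0,"offset": [0,0,0.3],"rot": [0,0,3]},{"jaw": 0,"offset": [0,0,0.4],"rot": [0,0,3]},{"jaw": 0,"offset": [0,0,0.4],"rot": [0,0,3]},{"jaw": 0,"offset": [0,0,0.4],"rot": [0,0,3]}]'

```text
time_s: 10.65
eef_pos: [0.5023, 0.1276, 0.1292]
eef_rot: [0.0, 0.979, -0.205, 0.001]
wrist_force: [-1.6, -2.2, 3.3]
opening: 0.154
grasp_force: 60.2
```

```bash
python3 s.py
```

```text
10.65 [0.5023 0.1276 0.1292] yaw -23.68 [-1.61 -2.24  3.26] [-0.386  0.193  0.195] 0.154 q6 2.005
```

apply_moves --moves '[{"jaw": 0,"offset": [0,0,0.4],"rot": [0,0,3]},{"jaw": 0,"offset": [0,0,0.4],"rot": [0,0,3]},{"jaw": 0,"offset": [0,0,0.4],"rot": [0,0,3]},{"jaw": 0,"offset": [0,0,0.1],"rot": [0,0,2]},{"jaw": 0,"offset": [0,0,0],"rot": [0,0,0]}]'

```text
time_s: 11.28
eef_pos: [0.5022, 0.1273, 0.128]
eef_rot: [0.001, 0.955, -0.297, 0.001]
wrist_force: [-2.1, -4.9, 4.4]
opening: 0.151
grasp_force: 60.5
```

```bash
python3 s.py
```

```text
11.275 [0.5022 0.1273 0.128 ] yaw -34.6 [-2.14 -4.9   4.41] [-0.854  0.355  0.071] 0.151 q6 2.195
```

apply_moves --moves '[{"jaw": 0,"offset": [0,0,0.1],"rot": [0,0,1]},{"jaw": 0,"offset": [0,0,0.1],"rot": [0,0,1]},{"jaw": 0,"offset": [0,0,0],"rot": [0,0,1]},{"jaw": 0,"offset": [0,0,0],"rot": [0,0,0]},{"jaw": 0,"offset": [0,0,0],"rot": [0,0,0]}]'

```text
time_s: 11.9
eef_pos: [0.5018, 0.127, 0.1278]
eef_rot: [0.001, 0.947, -0.322, 0.0]
wrist_force: [-4.3, -6.6, 7.6]
opening: 0.151
grasp_force: 61.1
```

```bash
python3 s.py
```

```text
11.9 [0.5018 0.127  0.1278] yaw -37.52 [-4.35 -6.55  7.62] [-1.079  0.675  0.583] 0.151 q6 2.246
```

apply_moves --moves '[{"jaw": 0,"offset": [0,0,0],"rot": [0,0,1]},{"jaw": 0,"offset": [0,0,0],"rot": [0,0,1]},{"jaw": 0,"offset": [0,0,0],"rot": [0,0,0]},{"jaw": 0,"offset": [0,0,0],"rot": [0,0,0]},{"jaw": 0,"offset": [0,0,0],"rot": [0,0,0]}]'

```text
time_s: 12.52
eef_pos: [0.5014, 0.1267, 0.1278]
eef_rot: [0.002, 0.941, -0.337, 0.0]
wrist_force: [-5.1, -9.0, 9.2]
opening: 0.152
grasp_force: 66.1
```

```bash
python3 s.py
```

```text
12.525 [0.5014 0.1267 0.1278] yaw -39.44 [-5.13 -9.02  9.15] [-1.346  0.927  1.235] 0.152 q6 2.28
```

apply_moves --moves '[{"jaw": 0,"offset": [0,0,0],"rot": [0,0,1]},{"jaw": 0,"offset": [0,0,0],"rot": [0,0,0]},{"jaw": 0,"offset": [0,0,0],"rot": [0,0,0]},{"jaw": 0,"offset": [0,0,0],"rot": [0,0,0]},{"jaw": 0,"offset": [0,0,0],"rot": [0,0,0]}]'

```text
time_s: 13.15
eef_pos: [0.5014, 0.1266, 0.1278]
eef_rot: [0.002, 0.939, -0.345, 0.0]
wrist_force: [-5.0, -8.1, 9.8]
opening: 0.151
grasp_force: 73.3
```

```bash
python3 s.py
python3 - <<'E'
from h import *
o=ctrl.get_obs();p,d,w=snap("wrist");bar(p,d,w,o['eef_pos'])
E
```

```text
13.15 [0.5014 0.1266 0.1278] yaw -40.38 [-5.   -8.09  9.8 ] [-1.257  0.951  1.626] 0.151 q6 2.297
bar 6424 5611 ztop 0.1596 [502.7 127.5] [13.8 64.9] long deg 141.7 mean [0.5064 0.1246 0.1587]
```

apply_moves --moves '[{"jaw": 0,"offset": [0,0,0],"rot": [0,0,-1]},{"jaw": 0,"offset": [0,0,0],"rot": [0,0,-0.7]},{"jaw": 0.3,"offset": [0,0,0],"rot": [0,0,0]},{"jaw": 0.6,"offset": [0,0,0],"rot": [0,0,0]},{"jaw": 1,"offset": [0,0,0],"rot": [0,0,0]}]'

```text
time_s: 13.82
eef_pos: [0.5016, 0.1283, 0.127]
eef_rot: [-0.0, 0.943, -0.333, -0.0]
wrist_force: [-1.7, 0.3, -0.2]
opening: 0.716
grasp_force: 0.0
```

apply_moves --moves '[{"jaw": 1,"offset": [0,0,0],"rot": [0,0,0]},{"jaw": 1,"offset": [0,0,-20],"rot": [0,0,0]},{"jaw": 1,"offset": [0,0,-40],"rot": [0,0,0]},{"jaw": 1,"offset": [0,0,-30],"rot": [0,0,0]},{"jaw": 1,"offset": [0,0,0],"rot": [0,0,0]}]'

```text
time_s: 14.45
eef_pos: [0.5035, 0.1282, 0.22]
eef_rot: [-0.001, 0.943, -0.333, 0.003]
wrist_force: [0.2, 0.3, -0.9]
opening: 0.997
grasp_force: 0.0
```

```bash
python3 s.py
python3 - <<'E'
from h import *
p,d,w=snap("wrist","wrist3");bar(p,d,w,(.501,.1275))
q=w[(d>0)&(np.hypot(w[...,0]-.501,w[...,1]-.1275)<.034)&(w[...,2]<.135)];print('white top z',np.median(q[:,2]),len(q))
q=w[(d>0)&(abs(np.hypot(w[...,0]-.501,w[...,1]-.1275)-.05)<.005)&(abs(w[...,2]-.12)<.006)];print('collar z',np.median(q[:,2]),len(q))
E
```

```text
14.45 [0.5035 0.1282 0.22  ] yaw -38.89 [ 0.19  0.31 -0.87] [-0.037  0.008 -0.003] 0.997 q6 2.27
bar 2423 2413 ztop 0.1599 [500.9 128.6] [13.3 68.5] long deg 142.5 mean [0.5023 0.1275 0.1587]
white top z 0.1219983293512655 5318
collar z 0.12029210444793778 5308
```

View pics/wrist3.png

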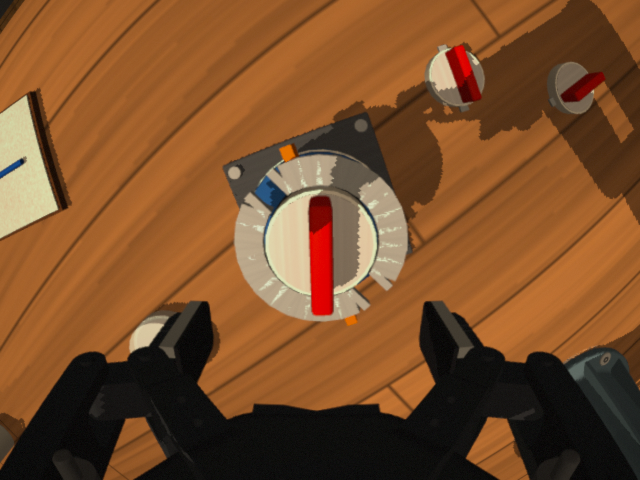

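```bash
python3 -c "
from bench import ctrl
print(ctrl.hand_in())"
```

```text
the job is handed in; nothing more can be done
None
```

The canister is closed: the lid dropped through the slots, turned about 44° clockwise to its stop, drew down about 3 mm and was let go; I handed it in after about 14.5 s, with the gripper clear and the rack, bottle and dishes not touched.

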